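# Close the cheese mould and hold the press lever at its third click

### The arm

A 6-joint arm with a two-finger parallel gripper is mounted at the origin on the work surface. World frame = base frame: x ahead of the robot, y to its left, z up, the work surface at z = 0. Lengths are in m, angles in degrees, forces in N, time in s.
With the tool pointing down it reaches from about 0.375 to 0.9 m from the base axis. Payload 3.1 kg.
Tool frame: the origin (TCP) lies on the centre line of the jaws, within the pads' length; the fingertips stand 14 mm ahead of it and the grasp point (between the pads) lies 5 mm behind it (bot.tips_ahead is the distance from the TCP to the fingertips, in m); z points along the fingers, y is the line along which they close (so a half turn about z gives the same grasp; the last joint's range is limited). The gripper opens to 87 mm and grips with 3 to 60 N. Pads are 19 mm wide; open, the fingers measure 117 mm over their backs; the gripper's body (75 mm by 190 mm) begins 51 mm behind the grasp point.
Start: joints at [-79.727, 30.224, 82.088, -0, 67.689, -10.227], TCP at [0.219, -0.585, 0.237] pointing down, gripper open.
Joint ranges: [-176.69, 176.69], [-43.24, 126.21], [12.49, 139.97], [-82, 262], [0, 151.66], [-163.58, 163.58]. Speed limits (degrees/s): [159.86, 159.86, 180, 180, 180, 180].

### API

Orientations are given as a 3x3 rotation matrix whose columns are the frame's x, y, z axes.
In Python, from rig import bot gives the robot as it stands.
- The arm moves only by the tool play_rows, never from a script. Its argument "moves" is a list that holds one entry, the list of rows, each a list of 6 numbers: the shift along the tool's x, y, z in mm, then the turn, a rotation vector about the tool's x, y, z in rad. A call has 1 to 5 rows; each row shifts and turns the commanded pose from where the row before left it, along the tool's axes as they then stand; what a row does not reach is not made up. A row lasts 1/10 s, in which the tool goes at most 50 mm and 8.59 degrees, less where a joint would pass 70% of its speed; a pose out of reach is approached as far as the arm can. A call with a gripper value outside its range is refused whole. "fingers" is the opening, from -1 (shut) to 1 (fully open), set as the call begins (left out, the last holds). The fingers move at their own pace and stop on an object; the grip force is fixed at half the most. Time passes only in rows, so rows that do not move let the fingers close. It gives the time, the measured TCP pose, the force, the opening and the grip force at its end, in the units of the state.
- bot.read_state(): the state, without advancing time (a new reading comes with each control period).
- bot.capture(name): name is "side" or "top"; returns a dict with "image" (480x640x3 uint8, blue, green, red), "fx", "fy", "cx", "cy" (pixels), "R" (3x3) and "t" (3): a world point X has camera coordinates R X + t. Camera axes: x right, y down, z forward; pixel columns grow to the right and rows downward; lengths in m; the calibration is good to about 2 mm. A picture is of the moment at which its call begins. There is no depth.
- bot.hand_in(): hands the job in; it is judged then, once.
Trained networks look in a picture, given as the dict that the camera call returned (one of the last four; its "shot" number tells which), for a name from the list of things; names that differ only in an ending like _2 or _b are one class to them, and where a whole thing is asked for, a point or a joint stands for the part that bears it (a point fixed in the world has none). Each returns a list of dicts, best first, with "confidence" (0 to 1); they miss things now and then, are a little off and sometimes report something else, mostly with a low value. They report only what shows in the picture. A call takes as long as a camera call.
- bot.search_frame(picture, query): "centre" ([column, row] in pixels, amid what is visible of it).
- bot.silhouettes(picture, query): "pixels" (480x640 bool, what is visible of it) and "centre" ([column, row] in pixels, amid what is visible of it).
- bot.pinpoint(picture, query): "centre" ([column, row] in pixels: a listed point, or the origin of a listed thing).
The state is a dict: "time_s": time; "joint_positions": joint angles; "qvel": joint speeds; "tau": joint torques, N m; "position": TCP position; "tcp_rot": TCP orientation; "force": force on the tool from outside, world axes, zero at the start; "moment": the same for the moment, N m; "opening": opening from 0.0 (shut) to 1.0 (fully open); "grasp_force": force on a finger pad.
Only numpy, scipy, OpenCV 4.12 (cv2) and the standard library are available. Lean on these libraries where they do the work, as an engineer would, in place of code of your own. Each camera call takes 0.05 s, during which the arm holds its last target. There are 200 camera calls.

### The job

Slide the wide metal gate plate up out of the slotted rack by its top edge and lower it (do not drop it) into the upright grooves at the open front of the cheese press until it stands fully home. Only then push the black bar of the press's spring-return lever down with the gripper's fingers, past the first two clicks to the third, and finish while holding it down there, fingers still on the bar, gate still home. Leave the narrower plate in its rack slot and do not disturb the other things on the counter.

Things in the scene. Friction and masses are not known exactly. Their poses are not given: they have to be found in the camera images.
- gate: The gate: a loose flat aluminium plate, 100 mm wide, 150 mm tall, 6 mm thick, 0.19 to 0.31 kg, the wider and taller of the two plates standing in the rack. Origin: centre of its bottom edge; x = thickness (face normal), y = width, z = up. Both faces are alike, so either may face the robot in the press.
- gate_top (a point): Centre of the gate's top edge (150 mm above its origin). In the rack, 92 mm of the plate stands free above the slot walls.
- small_plate: The other plate in the rack, 70 mm wide, 130 mm tall, 6 mm thick, loose, to be left in its slot. Origin: centre of its bottom edge, axes as the gate's.
- rack: White plastic rack, fixed, 150 (x) x 130 (y) mm, origin at the centre of its underside, x across the slots, z up. Two slots at x = -40 and +40 mm, each 9 mm wide (x), 106 mm long (y); slot floor 12 mm and slot walls' top 70 mm above the counter. Which plate is in which slot varies; a plate lifted straight up by 60 mm is free.
- press: Cheese press, fixed, white base 220 (x) x 215 (y) x 20 mm, left or right of the robot, rack opposite. Origin on the counter under the centre of the steel mould; x from the mould's open front (robot side at yaw 0) to the back, y to the lever side, z up. Mould walls reach 100 mm above the counter, the grooves' flared mouths 115 mm; column and lever bracket at the back (x = 55 to 99 mm) 200 mm.
- gate_seat (a point): Where the gate's origin lies when fully home: on the groove floor, at press x = -58 mm, y = 0, 20 mm above the counter; axes as the press's. The gate's x goes along the press's x, either way round. Grooves 80 mm tall, 11 mm wide (x), 107 mm apart (y): play 2.5 mm each way in x, 3.5 mm in y. When home, 70 mm of the plate stands above the mould walls.
- lever_pivot (a point): The lever's hinge, 75 mm behind and 115 mm to the +y side of the press origin, 180 mm above the counter. The hinge line is along the press's y.
- lever_bar (a point): Centre of the black round bar at the lever's end, 18 mm in diameter, 56 mm long along the press's y, 165 mm from the hinge. It moves with the lever in the press's x-z plane.
- lever (a joint): Angle (rad) the lever is pushed down: 0 = released, sloping 0.35 up from hinge to front, bar centre 237 mm above the counter; at angle a it slopes 0.35 - a. Clicks at 0.22, 0.44 and 0.66 (third; bar centre about 130 mm up), end stop 0.76. A spring always drives it back to 0 when let go. Pushing the bar takes 3 to 10 N, rising towards each click and easing into it; the end stop is hard.
- jar_a: Bystander: closed jar, 62 mm across, 100 mm tall, between press and rack; origin at the centre of its underside.
- jar_b: Bystander: closed jar, 62 mm across, 100 mm tall, far left; origin at the centre of its underside.
- cheese_round: Bystander: round cheese, 84 mm across, 50 mm tall, near the robot in the middle; origin at the centre of its underside.
- tub: Bystander: open white tub, 110 mm across, 85 mm tall, far left; origin at the centre of its underside.
- tub_b: Bystander: open white tub, 90 mm across, 60 mm tall, far right; origin at the centre of its underside.
- cheese_wedge: Bystander: pale block of cheese, 110 x 50 x 60 mm, far right; origin at the centre of its underside.
- ladle: Bystander: steel serving spoon, 240 mm long, lying at the right near the robot; origin at its underside.

How it is judged (in metres and radians):
On the way, in this order (a step that is already met when the one before it is completed fails the run):
1. the gate is slid up clear of the rack, held by the fingers (z of gate in the frame of rack above 0.075 m and contact force between the fingers and gate above 0.5 N), for 0.1 s.
2. the gate stands fully home in the press's grooves, let go (horizontal distance between gate and gate_seat below 0.008 m and z of gate in the frame of gate_seat between -0.005 and 0.005 m and angle between gate's own z axis and vertical below 0.12 rad and angle between the x axis of gate and the x axis of press, either way round below 0.12 rad and contact force between the fingers and gate below 0.2 N), for 0.2 s.
3. the lever is pushed to its third click (value of joint lever above 0.6 rad), for 0.2 s.
At the end, for the whole second after the job is handed in: Through the last second the fingers hold the lever at its third click (joint above 0.60, over 2 N), the gate is home (within 8 mm horizontally and 5 mm in height of gate_seat, upright and aligned within 0.12 rad), and the small plate is in its slot (origin within 70 mm of the rack's) (value of joint lever above 0.6 rad and contact force between the fingers and lever above 2 N and horizontal distance between gate and gate_seat below 0.008 m and z of gate in the frame of gate_seat between -0.005 and 0.005 m and angle between gate's own z axis and vertical below 0.12 rad and angle between the x axis of gate and the x axis of press, either way round below 0.12 rad and distance between small_plate and rack below 0.07 m); the arm keeps its last pose, push and grip.
It fails at once if the lever is pushed past the first click before the gate is home (value of joint lever above 0.3 rad and not (horizontal distance between gate and gate_seat below 0.008 m and z of gate in the frame of gate_seat between -0.005 and 0.005 m and angle between gate's own z axis and vertical below 0.12 rad and angle between the x axis of gate and the x axis of press, either way round below 0.12 rad)).
It fails at once if the gate is dropped (linear speed of gate above 0.6 m/s and contact force between the fingers and gate below 0.05 N and z of gate in the frame of gate_seat above 0 m).
It fails at once if the small plate is pulled up out of its slot (z of small_plate in the frame of rack above 0.05 m).
It fails at once if another thing on the counter is disturbed (distance of any of jar_a, jar_b, cheese_round, tub, tub_b, cheese_wedge, ladle from where it was at the start of the episode above 0.03 m).
It also fails if it takes over 67 s, if anything falls off the work surface, if the arm or the gripper's body presses on something with over 40 N, if the wrist force passes 120 N, or if a joint passes its speed limit or range.

## Working session

There is one attempt and no reset: what is moved stays moved. The work goes in short steps, Python scripts to look and compute and a tool call to move; the robot and the scene stay as the last step left them, time stands still between calls to the robot, and variables do not carry over. Pictures are saved under pics/ and viewed, at most 10 in all, crops included, and the job is handed in when it is done.

Besides the shell and the picture viewer there is one more tool, called after "Emit:" by a JSON object that holds its "fn" and its "kwargs", one argument or row to a line. play_rows: Moves the arm, as the interface text tells. Its arguments: {"type":"object","properties":{"moves":{"type":"array","items":{"type":"array","items":{"type":"array","items":{"type":"number"}}}},"fingers":{"type":"number"}},"required":["moves"]}

```bash
ls; mkdir -p pics; cat > h.py <<'E'
import numpy as np, cv2
from rig import bot
def tri(pa,a,pb,b):
    P=lambda c: np.array([[c['fx'],0,c['cx']],[0,c['fy'],c['cy']],[0,0,1]])@np.c_[c['R'],np.reshape(c['t'],(3,1))]
    X=cv2.triangulatePoints(P(pa),P(pb),np.float64(a).reshape(2,1),np.float64(b).reshape(2,1))
    return (X[:3]/X[3]).ravel()
def ray(c,p,z):
    d=c['R'].T@np.array([(p[0]-c['cx'])/c['fx'],(p[1]-c['cy'])/c['fy'],1]); o=-c['R'].T@np.ravel(c['t'])
    return o+d*(z-o[2])/d[2]
def proj(c,X):
    q=c['R']@np.asarray(X)+np.ravel(c['t']); return np.array([c['fx']*q[0]/q[2]+c['cx'],c['fy']*q[1]/q[2]+c['cy']])
E
python3 - <<'E'
from h import *
np.set_printoptions(precision=4,suppress=True)
s=bot.capture('side');t=bot.capture('top')
cv2.imwrite('pics/s0.png',s['image']);cv2.imwrite('pics/t0.png',t['image'])
for c in (s,t): print('cam',-np.array(c['R']).T@np.ravel(c['t']),c['fx'])
for n in ['gate','gate_top','small_plate','rack','press','gate_seat','lever_pivot','lever_bar','jar_a','jar_b','cheese_round','tub','tub_b','cheese_wedge','ladle']:
    a=bot.pinpoint(s,n)[:2];b=bot.pinpoint(t,n)[:2]
    print(n,[(np.round(x['centre']),round(x['confidence'],2)) for x in a],[(np.round(x['centre']),round(x['confidence'],2)) for x in b], tri(s,a[0]['centre'],t,b[0]['centre']) if a and b else '')
E
```

```text
pics
cam [-0.814  -0.1948  1.1405] 536.5066782523999
cam [ 0.3579 -0.0114  1.3427] 469.47134341842155
gate [(array([392., 278.]), 0.85), (array([392., 242.]), 0.49)] [(array([398., 225.]), 0.54)] [ 0.5506 -0.2461  0.0018]
gate_top [(array([391., 242.]), 0.87)] [(array([406., 220.]), 0.87), (array([132., 213.]), 0.6)] [ 0.5413 -0.2338  0.1557]
small_plate [(array([492., 316.]), 0.38)] [(array([390., 194.]), 0.5)] [ 0.7331 -0.5001 -0.3159]
rack [(array([390., 271.]), 0.74)] [(array([396., 212.]), 0.96)] [ 0.5855 -0.2391  0.0053]
press [(array([239., 255.]), 0.77)] [(array([222., 207.]), 0.98)] [ 0.5963  0.2742 -0.0104]
gate_seat [(array([234., 259.]), 0.65)] [(array([212., 223.]), 0.8)] [0.5501 0.2867 0.0049]
lever_pivot [(array([220., 192.]), 0.87)] [(array([168., 154.]), 0.93), (array([213., 226.]), 0.17)] [0.701  0.3663 0.1724]
lever_bar [(array([216., 190.]), 0.68), (array([194., 196.]), 0.64)] [(array([140., 207.]), 0.68), (array([221., 208.]), 0.41)] [0.5518 0.3563 0.2777]
jar_a [(array([159., 272.]), 0.71)] [(array([132., 262.]), 0.63), (array([306., 192.]), 0.56)] [0.4357 0.5073 0.0118]
jar_b [(array([159., 272.]), 0.71)] [(array([132., 262.]), 0.63), (array([306., 192.]), 0.56)] [0.4357 0.5073 0.0118]
cheese_round [] [(array([305., 280.]), 0.84)] 
tub [(array([491., 315.]), 0.59), (array([170., 246.]), 0.58)] [(array([507., 266.]), 0.95), (array([133., 209.]), 0.78)] [ 0.4346 -0.5542  0.0039]
tub_b [(array([491., 315.]), 0.59), (array([170., 246.]), 0.58)] [(array([507., 266.]), 0.95), (array([133., 209.]), 0.78)] [ 0.4346 -0.5542  0.0039]
cheese_wedge [(array([484., 285.]), 0.75)] [(array([500., 214.]), 0.71)] [ 0.5886 -0.5485 -0.0117]
ladle [(array([424., 339.]), 0.96), (array([156., 272.]), 0.47)] [(array([438., 315.]), 0.88)] [ 0.2932 -0.3533  0.0083]
```

View pics/s0.png

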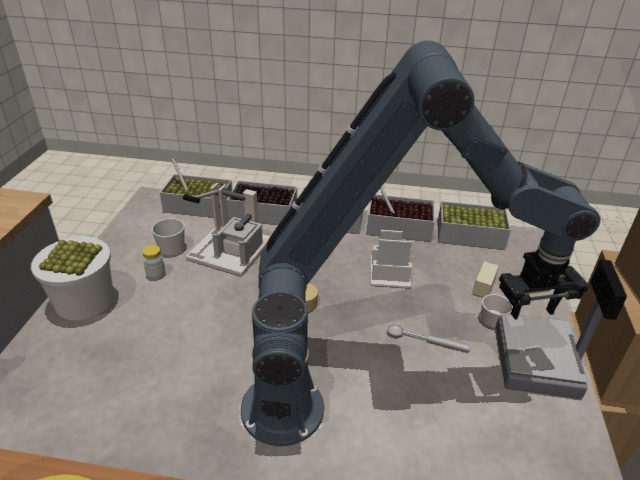

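View pics/t0.png

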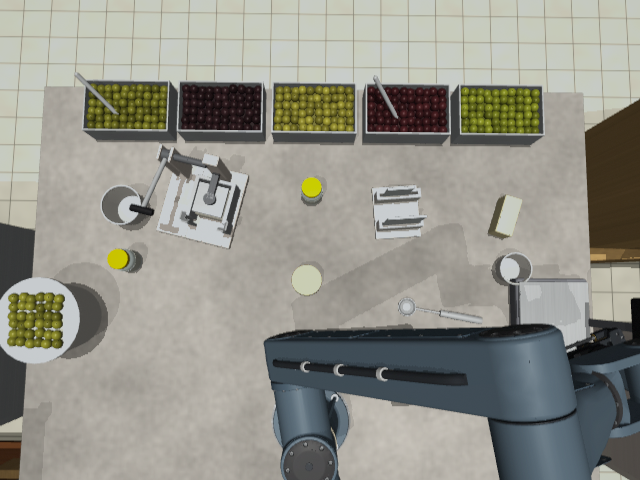

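The views show the rack at top px (397,212), with the gate in the near slot (405,219) and the small plate behind it. The press is at (210,205), yawed, with the lever bar at (142,210) and jar_a at (312,188). I'll zoom in to get the yaws.

```bash
python3 - <<'E'
from h import *
t=cv2.imread('pics/t0.png');s=cv2.imread('pics/s0.png')
a=cv2.resize(t[140:260,130:260],None,fx=4,fy=4,interpolation=cv2.INTER_CUBIC)[:, :520]
b=cv2.resize(t[175:245,365:432],None,fx=4,fy=4,interpolation=cv2.INTER_CUBIC)
o=np.zeros((480,800,3),np.uint8);o[:,:520]=a;o[:280,525:525+268]=b
cv2.imwrite('pics/c1.png',o)
E
```

```text
(no output)
```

View pics/c1.png

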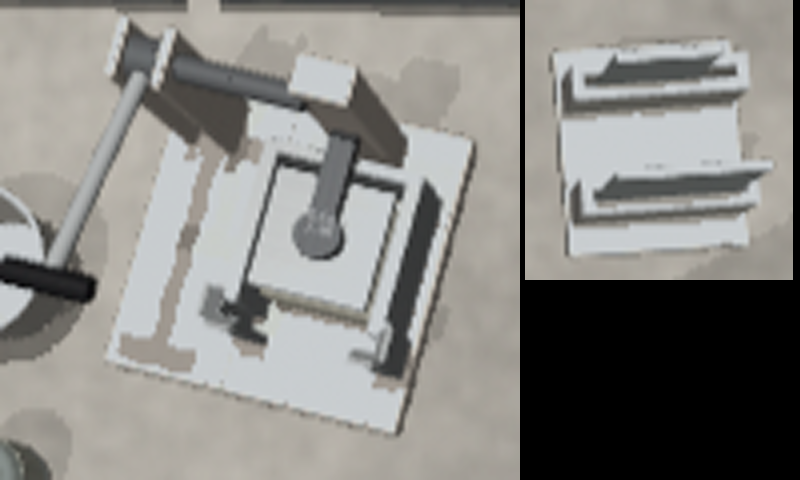

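```bash
cat > fit.py <<'E'
from h import *
from scipy.optimize import least_squares, minimize
np.set_printoptions(precision=4,suppress=True)
s=bot.capture('side');t=bot.capture('top')
np.set_printoptions(precision=4,suppress=True)
def W(p,q): c,n=np.cos(p[2]),np.sin(p[2]); return np.array([p[0]+c*q[0]-n*q[1],p[1]+n*q[0]+c*q[1],q[2]])
# press
L={'press':(0,0,0),'gate_seat':(-.058,0,.02),'lever_pivot':(.075,.115,.18),'lever_bar':(.075-.165*np.cos(.35),.115,.237)}
obs=[]
for c,nm in((s,'s'),(t,'t')):
    for n,q in L.items():
        r=bot.pinpoint(c,n)
        for x in r[:2]: obs.append((c,q,np.array(x['centre']),n+nm))
def res(p,o=obs): return np.array([proj(c,W(p,q))-u for c,q,u,_ in o])
p0=np.array([.6,.27,-.25])
f=least_squares(lambda p:res(p).ravel(),p0,loss='cauchy',f_scale=2)
print('press',f.x); 
for o,r in zip(obs,res(f.x)): print(o[3],r)
# base corners at z=.02, top view
C=[ray(t,u,.02)[:2] for u in((156.75,230),(229.5,248.25),(248.5,176.25))]
print('corners',C,[np.linalg.norm(C[1]-C[0]),np.linalg.norm(C[2]-C[1])])
v=C[2]-C[1];w=C[0]-C[1];print('yaw',np.arctan2(v[1],v[0]),np.arctan2(-w[0],w[1]))
# plates by mask
def plate(n,W_,zt,p0):
    ms=[]
    for c in(s,t):
        r=bot.silhouettes(c,n)
        for x in r[:3]: print(n,x['centre'],x['confidence'],x['pixels'].sum())
        m=[x for x in r if np.linalg.norm(np.array(x['centre'])-proj(c,[p0[0],p0[1],.12]))<14]
        if m: ms.append((c,m[0]['pixels']))
    def cost(p,d=None):
        k=0
        for c,m in ms:
            P=np.array([proj(c,W(p,(a,b,z))) for a in(-.003,.003) for b in(-W_/2,W_/2) for z in(.07,zt)])
            im=np.zeros((480*4,640*4),np.uint8)
            cv2.fillConvexPoly(im,cv2.convexHull(np.int32(np.round(P*4+1.5))),255)
            im=cv2.resize(im,(640,480),interpolation=cv2.INTER_AREA)/255.
            k+=np.abs(im-m).sum()/m.sum()
        return k
    b=min((minimize(cost,np.array(p0)+d,method='Nelder-Mead',options=dict(initial_simplex=np.array(p0)+d+np.array([[0,0,0],[.01,0,0],[0,.01,0],[0,0,.1]]))) for d in ([0,0,0],[.005,.005,.05],[-.005,-.005,-.05])),key=lambda r:r.fun)
    print(n,b.x,b.fun,len(ms)); return b.x
E
cat > m1.py <<'E'
from fit import *
plate('gate',.1,.162,[.545,-.237,.0]);plate('small_plate',.07,.142,[.625,-.237,.0])
E
python3 m1.py; python3 -c "
from h import *
print(bot.read_state()['tcp_rot'],bot.read_state()['time_s'])"
```

```text
press [ 0.5981  0.2727 -0.2452]
presss [ 0.0664 -0.4379]
presss [-61.1336 -53.3379]
gate_seats [-0.5188 -2.2336]
lever_pivots [4.1048 0.2922]
lever_pivots [-10.8952 -67.0078]
lever_bars [0.4211 0.1593]
presst [-1.2781 -0.1773]
gate_seatt [-4.2958  0.5801]
lever_pivott [ 0.3921 -2.6736]
lever_pivott [-239.3079  -64.6736]
lever_bart [2.9085 1.7636]
lever_bart [-77.5915   0.2636]
corners [array([0.5251, 0.4413]), array([0.4755, 0.2339]), array([0.6834, 0.1853])] [np.float64(0.21323645419084986), np.float64(0.21345716983820734)]
yaw -0.22972977058167685 -0.2348070304948469
gate [394.7, 251.6] 0.73 757
gate [404.0, 217.9] 0.6 281
gate [ 0.548  -0.241   0.0836] 0.26722541327347654 2
small_plate [389.8, 235.8] 0.64 188
small_plate [149.8, 192.4] 0.71 568
small_plate [395.6, 188.9] 0.49 216
small_plate [393.7, 210.4] 0.27 1876
small_plate [ 0.6267 -0.2271  0.0878] 1.307557672399141 2
[[ 9.36659786e-01  3.50240553e-01  5.26305127e-07]
 [ 3.50240553e-01 -9.36659786e-01 -2.55434628e-05]
 [-8.45338767e-06  2.41098678e-05 -1.00000000e+00]] 2.3
```

```bash
cat > ov.py <<'E'
from h import *
def W(p,q): c,n=np.cos(p[2]),np.sin(p[2]); return np.array([p[0]+c*q[0]-n*q[1],p[1]+n*q[0]+c*q[1],q[2]])
def lines(im,c,p,segs,x0,y0,k,col):
    for a in segs:
        P=np.array([proj(c,W(p,q)) for q in a]); P=np.int32(np.round(((P-[x0,y0])*k+(k-1)/2)*8))
        cv2.polylines(im,[P],False,col,1,cv2.LINE_AA,3)
def box(x0,x1,y0,y1,z): return [(x0,y0,z),(x1,y0,z),(x1,y1,z),(x0,y1,z),(x0,y0,z)]
PR=[box(-.11,.11,-.066,.149,.02),box(-.061,-.055,-.05,.05,.115),box(-.0635,-.0525,-.0535,.0535,.1),[(.075,.115,.18),(-.08,.115,.237)],[(-.08,.087,.237),(-.08,.143,.237)]]
RK=[box(-.075,.075,-.065,.065,.0)]+[box(x-.0045,x+.0045,-.053,.053,.07) for x in(-.04,.04)]
GT=[box(-.003,.003,-.05,.05,.162),[(0,.05,.07),(0,.05,.162)],[(0,-.05,.07),(0,-.05,.162)]]
def make(c,press,gate,rack,x0,y0,x1,y1,X0,Y0,X1,Y1,k,name):
    I=c['image'];z=lambda a,b,e,d:cv2.resize(I[b:d,a:e],None,fx=k,fy=k,interpolation=cv2.INTER_NEAREST)
    A=z(x0,y0,x1,y1);B=z(X0,Y0,X1,Y1)
    lines(A,c,press,PR,x0,y0,k,(0,0,255))
    lines(B,c,rack,RK,X0,Y0,k,(0,0,255));lines(B,c,gate,GT,X0,Y0,k,(0,255,0))
    o=np.zeros((max(A.shape[0],B.shape[0]),A.shape[1]+B.shape[1]+4,3),np.uint8);o[:A.shape[0],:A.shape[1]]=A;o[:B.shape[0],A.shape[1]+4:]=B
    print(o.shape);cv2.imwrite('pics/'+name,o)
E
python3 - <<'E'
from ov import *
s=bot.capture('side');t=bot.capture('top')
g=[.548,-.241,.078];p=[.598,.2727,-.235]
r=[*W(g,(.04,0,0))[:2],.075]
make(t,p,g,r,140,145,255,255,370,178,430,245,4,'o1.png')
make(s,p,g,r,180,180,275,275,362,222,420,295,5,'o2.png')
print(ray(t,(312,188),.1),r)
E
```

```text
(440, 704, 3)
(475, 769, 3)
[0.63357726 0.00197369 0.1       ] [np.float64(0.5878783816792503), np.float64(-0.23788316271774793), 0.075]
```

View pics/o1.png

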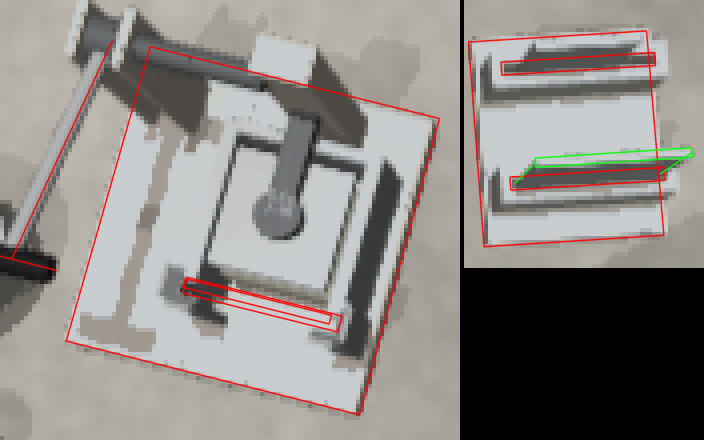

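View pics/o2.png

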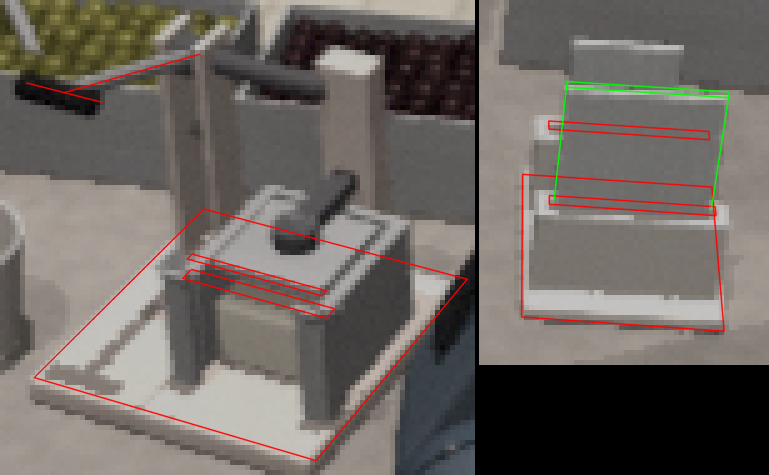

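```bash
cat > plan.py <<'E'
# usage: plan(x,y,z,yaw_gatex,N): rows for tool y along gate x, pointing down
from h import *
from scipy.spatial.transform import Rotation as R
def target(x,y,z,yaw):
    c,n=np.cos(yaw),np.sin(yaw); return np.array([x,y,z]),np.array([[-n,c,0],[c,n,0],[0,0,-1.]])
def plan(x,y,z,yaw,N,start=None):
    st=bot.read_state()
    p,M=(np.array(st['position']),np.array(st['tcp_rot'])) if start is None else start
    P,T=target(x,y,z,yaw)
    w=R.from_matrix(M.T@T).as_rotvec()/N
    rows=[]
    for i in range(N):
        d=np.round(M.T@(P-p)/(N-i)*1e3,1); ww=np.round(w,3)
        rows.append([*(float(a)+0 for a in d),*(float(a)+0 for a in ww)])
        p=p+M@d/1e3; M=M@R.from_rotvec(ww).as_matrix()
    for i in range(0,N,5): print(str([rows[i:i+5]]).replace(' ',''))
    print('end',p.round(4)); return p,M
E
python3 - <<'E'
from plan import *
s=bot.capture('side');t=bot.capture('top')
for a,b in(((238,227.6),(209.1,198.1)),((249.6,216),(215.1,172.1))): print(tri(s,a,t,b))
plan(.545,-.239,.237,.076,12)
E
```

```text
[0.60225879 0.27889017 0.10110784]
[0.67337749 0.26066008 0.10385711]
[[[35.6,-17.5,0.0,0.0,0.0,-0.107],[37.2,-13.6,0.0,0.0,0.0,-0.107],[38.5,-9.6,0.0,0.0,0.0,-0.107],[39.3,-5.4,-0.1,0.0,0.0,-0.107],[39.6,-1.2,0.0,0.0,0.0,-0.107]]]
[[[39.5,3.1,-0.1,0.0,0.0,-0.107],[39.0,7.3,0.0,0.0,0.0,-0.107],[38.0,11.4,-0.1,0.0,0.0,-0.107],[36.5,15.3,0.0,0.0,0.0,-0.107],[34.7,19.2,-0.1,0.0,0.0,-0.107]]]
[[[32.5,22.8,0.0,0.0,0.0,-0.107],[29.8,26.0,-0.1,0.0,0.0,-0.107]]]
end [ 0.545 -0.239  0.237]
```

Emit:
{"fn": "play_rows", "kwargs": {
  "moves": [
    [[35.6, -17.5, 0, 0, 0, -0.107], [37.2, -13.6, 0, 0, 0, -0.107], [38.5, -9.6, 0, 0, 0, -0.107], [39.3, -5.4, 0, 0, 0, -0.107], [39.6, -1.2, 0, 0, 0, -0.107]]
  ],
  "fingers": 0
}}

```text
time_s: 3.0
position: [0.3557, -0.4399, 0.2367]
tcp_rot: [[0.624, 0.781, 0.0], [0.781, -0.624, -0.0], [-0.0, 0.0, -1.0]]
force: [0.8, -0.3, -0.2]
opening: 0.635
grasp_force: 0.0
```

Emit:
{"fn": "play_rows", "kwargs": {
  "moves": [
    [[39.5, 3.1, 0, 0, 0, -0.107], [39, 7.3, 0, 0, 0, -0.107], [38, 11.4, 0, 0, 0, -0.107], [36.5, 15.3, 0, 0, 0, -0.107], [34.7, 19.2, 0, 0, 0, -0.107]]
  ]
}}

```text
time_s: 3.5
position: [0.4917, -0.2955, 0.2367]
tcp_rot: [[0.138, 0.99, 0.0], [0.99, -0.138, -0.0], [-0.0, 0.0, -1.0]]
force: [0.9, -0.5, -0.6]
opening: 0.498
grasp_force: 0.0
```

Emit:
{"fn": "play_rows", "kwargs": {
  "moves": [
    [[32.5, 22.8, 0, 0, 0, -0.107], [29.8, 26, 0, 0, 0, -0.107], [0, 0, 0, 0, 0, 0], [0, 0, 0, 0, 0, 0]]
  ]
}}

```text
time_s: 3.9
position: [0.5452, -0.2383, 0.2365]
tcp_rot: [[-0.072, 0.997, -0.0], [0.997, 0.072, -0.0], [-0.0, -0.001, -1.0]]
force: [-0.4, -0.6, -0.4]
opening: 0.504
grasp_force: 0.0
```

```bash
python3 - <<'E'
from ov import *
s=bot.capture('side');t=bot.capture('top')
st=bot.read_state();print(st['position'],st['tcp_rot'],st['time_s'],st['opening'],st['force'])
A=cv2.resize(s['image'][180:300,340:440],None,fx=4,fy=4,interpolation=cv2.INTER_NEAREST)
B=cv2.resize(t['image'][150:270,350:450],None,fx=4,fy=4,interpolation=cv2.INTER_NEAREST)
cv2.imwrite('pics/a1.png',np.hstack([A,B]))
print(proj(s,st['position']),proj(t,st['position']))
print(ray(t,(404,218),.115))
for c in(s,t):print([(x['centre'],x['confidence']) for x in bot.pinpoint(c,'gate_top')])
E
```

```text
[ 0.54433056 -0.23961725  0.23646237] [[-6.97964481e-02  9.97561038e-01 -6.56559497e-04]
 [ 9.97561233e-01  6.97962946e-02 -2.53823994e-04]
 [-2.07379507e-04 -6.72674314e-04 -9.99999752e-01]] 4.0 0.501908477954567 [-0.5321714  -0.33847632  0.90461328]
[397.36952917 220.14474755] [412.38133013 213.51300146]
[ 0.55254906 -0.24239889  0.115     ]
[([390.3, 241.2], 0.59)]
[]
```

View pics/a1.png

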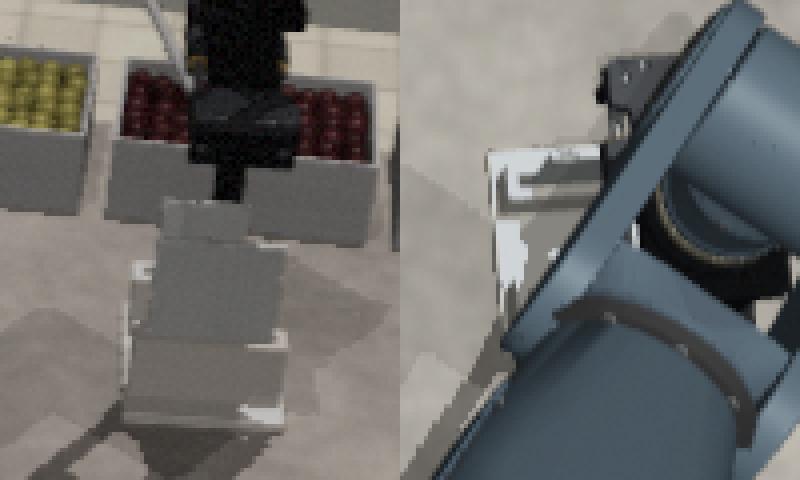

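The side crop shows the fingers at px (397,~228) directly above the gate, whose top edge is centred at about (395,241). I'll descend and close most of the way.

Emit:
{"fn": "play_rows", "kwargs": {
  "moves": [
    [[0, 0, 30, 0, 0, 0], [0, 0, 30, 0, 0, 0], [0, 0, 22, 0, 0, 0], [0, 0, 10, 0, 0, 0], [0, 0, 0, 0, 0, 0]]
  ]
}}

```text
time_s: 4.6
position: [0.5437, -0.2394, 0.1432]
tcp_rot: [[-0.069, 0.998, -0.003], [0.998, 0.069, 0.002], [0.002, -0.003, -1.0]]
force: [-0.7, 0.0, -0.3]
opening: 0.497
grasp_force: 0.0
```

Emit:
{"fn": "play_rows", "kwargs": {
  "moves": [
    [[0, 0, 0, 0, 0, 0], [0, 0, 0, 0, 0, 0], [0, 0, 0, 0, 0, 0], [0, 0, 0, 0, 0, 0]]
  ],
  "fingers": -0.72
}}

```text
time_s: 5.0
position: [0.5454, -0.2392, 0.1455]
tcp_rot: [[-0.071, 0.997, 0.001], [0.997, 0.071, -0.001], [-0.001, 0.001, -1.0]]
force: [-0.4, 0.5, 0.4]
opening: 0.22
grasp_force: 0.0
```

Emit:
{"fn": "play_rows", "kwargs": {
  "moves": [
    [[0, 0, 0, 0, 0, 0], [0, 0, 0, 0, 0, 0], [0, 0, 0, 0, 0, 0]]
  ]
}}

```text
time_s: 5.3
position: [0.545, -0.239, 0.1446]
tcp_rot: [[-0.071, 0.997, 0.0], [0.997, 0.071, -0.0], [-0.0, 0.0, -1.0]]
force: [-0.1, 0.1, 0.2]
opening: 0.146
grasp_force: 0.0
```

Emit:
{"fn": "play_rows", "kwargs": {
  "moves": [
    [[0, 0, 0, 0, 0, 0], [0, 0, 0, 0, 0, 0]]
  ],
  "fingers": -0.8
}}

```text
time_s: 5.5
position: [0.545, -0.239, 0.1445]
tcp_rot: [[-0.071, 0.997, -0.0], [0.997, 0.071, 0.0], [0.0, -0.0, -1.0]]
force: [0.4, 0.0, -0.0]
opening: 0.109
grasp_force: 0.0
```

Emit:
{"fn": "play_rows", "kwargs": {
  "moves": [
    [[0, 0, 0, 0, 0, 0], [0, 0, 0, 0, 0, 0], [0, 0, 0, 0, 0, 0], [0, 0, 0, 0, 0, 0], [0, 0, 0, 0, 0, 0]]
  ],
  "fingers": -1
}}

```text
time_s: 6.0
position: [0.5453, -0.239, 0.1445]
tcp_rot: [[-0.071, 0.997, 0.001], [0.997, 0.071, -0.0], [-0.0, 0.001, -1.0]]
force: [1.4, 1.0, -2.7]
opening: 0.063
grasp_force: 29.9
```

Emit:
{"fn": "play_rows", "kwargs": {
  "moves": [
    [[0, 0, -5, 0, 0, 0], [0, 0, -10, 0, 0, 0], [0, 0, -15, 0, 0, 0], [0, 0, -20, 0, 0, 0], [0, 0, -20, 0, 0, 0]]
  ]
}}

```text
time_s: 6.5
position: [0.544, -0.2387, 0.2155]
tcp_rot: [[-0.071, 0.997, -0.002], [0.997, 0.071, 0.001], [0.001, -0.002, -1.0]]
force: [-0.4, -0.5, -3.3]
opening: 0.069
grasp_force: 30.0
```

Emit:
{"fn": "play_rows", "kwargs": {
  "moves": [
    [[0, 0, -20, 0, 0, 0], [0, 0, -20, 0, 0, 0], [0, 0, -15, 0, 0, 0], [0, 0, -3, 0, 0, 0], [0, 0, 0, 0, 0, 0]]
  ]
}}

```text
time_s: 7.0
position: [0.5442, -0.2389, 0.273]
tcp_rot: [[-0.071, 0.997, -0.001], [0.997, 0.071, -0.0], [-0.0, -0.001, -1.0]]
force: [0.4, 0.6, -2.8]
opening: 0.068
grasp_force: 30.0
```

```bash
python3 - <<'E'
from plan import *
plan(.5436,.2895,.2725,-.235,15)
E
```

```text
[[[35.1,2.5,0.0,0.0,0.0,0.02],[35.2,1.7,0.0,0.0,0.0,0.02],[35.2,1.0,0.0,0.0,0.0,0.02],[35.2,0.3,0.0,0.0,0.0,0.02],[35.2,-0.4,0.0,0.0,0.0,0.02]]]
[[[35.2,-1.1,0.0,0.0,0.0,0.02],[35.2,-1.8,0.0,0.0,0.0,0.02],[35.2,-2.4,0.0,0.0,0.0,0.02],[35.1,-3.2,0.1,0.0,0.0,0.02],[35.0,-3.9,0.0,0.0,0.0,0.02]]]
[[[34.9,-4.5,0.1,0.0,0.0,0.02],[34.8,-5.2,0.0,0.0,0.0,0.02],[34.7,-6.0,0.1,0.0,0.0,0.02],[34.6,-6.6,0.0,0.0,0.0,0.02],[34.6,-7.4,0.1,0.0,0.0,0.02]]]
end [0.5436 0.2896 0.2725]
```

Emit:
{"fn": "play_rows", "kwargs": {
  "moves": [
    [[35.1, 2.5, 0, 0, 0, 0.02], [35.2, 1.7, 0, 0, 0, 0.02], [35.2, 1, 0, 0, 0, 0.02], [35.2, 0.3, 0, 0, 0, 0.02], [35.2, -0.4, 0, 0, 0, 0.02]]
  ]
}}

```text
time_s: 7.5
position: [0.5431, -0.0615, 0.2712]
tcp_rot: [[0.03, 1.0, -0.004], [1.0, -0.03, 0.001], [0.001, -0.004, -1.0]]
force: [-0.0, -0.3, -2.6]
opening: 0.069
grasp_force: 30.0
```

Emit:
{"fn": "play_rows", "kwargs": {
  "moves": [
    [[35.2, -1.1, 0, 0, 0, 0.02], [35.2, -1.8, 0, 0, 0, 0.02], [35.2, -2.4, 0, 0, 0, 0.02], [35.1, -3.2, 0, 0, 0, 0.02], [35, -3.9, 0, 0, 0, 0.02]]
  ]
}}

```text
time_s: 8.0
position: [0.5428, 0.1145, 0.2712]
tcp_rot: [[0.13, 0.992, -0.004], [0.992, -0.13, -0.001], [-0.001, -0.004, -1.0]]
force: [0.3, -0.8, -3.2]
opening: 0.066
grasp_force: 30.0
```

Emit:
{"fn": "play_rows", "kwargs": {
  "moves": [
    [[34.9, -4.5, 0, 0, 0, 0.02], [34.8, -5.2, 0, 0, 0, 0.02], [34.7, -6, 0, 0, 0, 0.02], [34.6, -6.6, 0, 0, 0, 0.02], [34.6, -7.4, 0, 0, 0, 0.02]]
  ]
}}

```text
time_s: 8.5
position: [0.5429, 0.2902, 0.2709]
tcp_rot: [[0.228, 0.974, -0.004], [0.974, -0.228, -0.002], [-0.003, -0.003, -1.0]]
force: [0.8, -0.8, -3.0]
opening: 0.064
grasp_force: 30.0
```

Emit:
{"fn": "play_rows", "kwargs": {
  "moves": [
    [[0, 0, 0, 0, 0, 0], [0, 0, 0, 0, 0, 0], [0, 0, 0, 0, 0, 0]]
  ]
}}

```text
time_s: 8.8
position: [0.5436, 0.2884, 0.2715]
tcp_rot: [[0.227, 0.974, -0.003], [0.974, -0.227, -0.002], [-0.002, -0.002, -1.0]]
force: [-0.6, 0.4, -3.3]
opening: 0.069
grasp_force: 30.0
```

```bash
python3 - <<'E'
from ov import *
s=bot.capture('side');t=bot.capture('top')
st=bot.read_state();print(st['position'],st['tcp_rot'],st['time_s'],st['opening'],st['force'])
A=cv2.resize(s['image'][170:280,185:275],None,fx=5,fy=5,interpolation=cv2.INTER_NEAREST)
B=cv2.resize(t['image'][170:260,170:240],None,fx=5,fy=5,interpolation=cv2.INTER_NEAREST)
o=np.zeros((550,800,3),np.uint8);o[:,:450]=A;o[:450,450:]=B
cv2.imwrite('pics/a2.png',o);cv2.imwrite('pics/s2.png',s['image']);cv2.imwrite('pics/t2.png',t['image'])
for n in('gate','gate_top','gate_seat','press'):
  for c in(s,t):print(n,[(x['centre'],round(x['confidence'],2)) for x in bot.pinpoint(c,n)][:2])
p=np.array(st['position'])
import math
g=[p[0],p[1],-.235];zb=p[2]-.1325
for b in(-.05,.05):
  for z in(zb,zb+.15):print(b,z,*[proj(c,W(g,(0,b,z))) for c in(s,t)])
E
```

```text
[0.54409944 0.28809946 0.27207631] [[ 2.28501190e-01  9.73542754e-01 -1.30854864e-03]
 [ 9.73542958e-01 -2.28502408e-01 -8.70969809e-04]
 [-1.14693286e-03 -1.07491067e-03 -9.99998765e-01]] 8.9 0.06771661407099516 [-0.05949328 -1.01162991 -2.60945021]
gate [([230.3, 228.1], 0.9), ([233.0, 259.0], 0.71)]
gate [([203.7, 216.6], 0.45)]
gate_top [([223.5, 186.4], 0.71)]
gate_top [([186.8, 207.1], 0.48)]
gate_seat [([233.7, 259.4], 0.73)]
gate_seat [([213.2, 225.4], 0.81)]
press [([242.1, 250.1], 0.91)]
press []
-0.05 0.13957631039062657 [243.53471756 231.46101716] [219.48248423 222.0893117 ]
-0.05 0.2895763103906266 [240.48092685 191.18489728] [205.95376201 212.41206251]
0.05 0.13957631039062657 [216.41117939 224.1571975 ] [182.12890209 212.74395109]
0.05 0.2895763103906266 [211.95308577 184.20796714] [163.38385412 201.77160464]
```

View pics/a2.png

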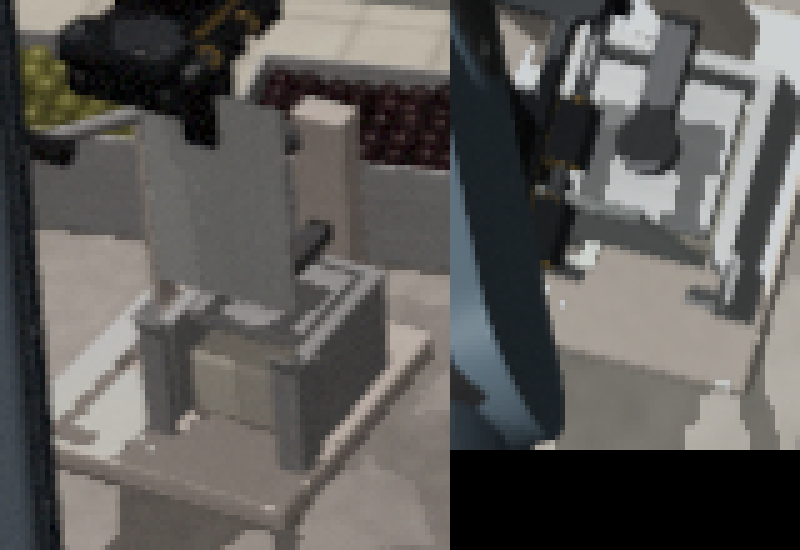

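```bash
python3 - <<'E'
from ov import *
np.set_printoptions(precision=4,suppress=True)
s=bot.capture('side');t=bot.capture('top')
p=np.array([.598,.2727,-.235])
def inv(q): d=q[:2]-p[:2];c,n=np.cos(p[2]),np.sin(p[2]);return np.array([c*d[0]+n*d[1],-n*d[0]+c*d[1]])
for nm,c,u,z in(('rimback',t,(214.1,183.6),.1),('rimfront',t,(206.6,215.1),.1),('posts',s,(230.4,237.7),.11),('postsLO',s,(180+168/5,180+275/5),.11),('postsRO',s,(180+340/5,180+308/5),.11),('c1',t,(156.75,230),.02),('c2',t,(229.5,248.25),.02),('c3',t,(248.5,176.25),.02),
 ('sideFL',s,(180+32/5,180+382/5),.02),('sideFR',s,(180+315/5,180+461/5),.02),('sideBR',s,(180+467/5,180+278/5),.02)):
    print(nm,inv(ray(c,u,z)))
# gradient-based view: dump gray profile across posts in pristine side image rows
g=cv2.cvtColor(cv2.imread('pics/s0.png'),cv2.COLOR_BGR2GRAY)
for r in(236,240,244,248,252):print(r,g[r,208:256])
g=cv2.cvtColor(cv2.imread('pics/t0.png'),cv2.COLOR_BGR2GRAY)
for r in range(206,234,2):print(r,g[r,178:236])
E
```

```text
rimback [0.045  0.0032]
rimfront [-0.0425  0.0001]
posts [-0.0682 -0.004 ]
postsLO [-0.0775  0.0531]
postsRO [-0.0637 -0.066 ]
c1 [-0.1101  0.147 ]
c2 [-0.1101 -0.0663]
c3 [ 0.1034 -0.0651]
sideFL [-0.1163  0.1446]
sideFR [-0.1122 -0.0682]
sideBR [ 0.1093 -0.0682]
236 [193 194 194 190 165  85  76  77  81  68  83  79  65  66  67  64  63  62
  75 100  98  96  87  94  92  93  92 100 106 117 141 167 172 171 169 171
 169 138  90 125 164 168 154 102  70  70  62  61]
240 [193 180 117 111 119  89  88  87  90  82  67  75  66  64  71 111 138 137
 135 130 127 129 121 104 102 101 103 103 101 100 107 114 102 101 100 113
 148 169 158 127  88  66  64  65  63  64  62  68]
244 [126 149 188 193 178 129  90  87  85  87  72  70  72  64  64  91 121 121
 121 121 121 123 123 125 128 131 134 138 144 146 137 102  87  71  71  70
  72  65  61  63  62  62  61  63  64  65  63  63]
248 [194 193 193 194 193 171  89  89  90  89  82  66  72  62  62  77 105 119
 121 119 120 118 120 122 120 121 122 121 122 122 118 100  87  90  91  91
  79  64  65  61  64  65  65  65  66  62  60  61]
252 [194 194 192 193 194 181 132  9
[... 2838 characters left out ...]
04 204 204 203 203 200 204 202 155 155 155 154 155 159
 204 203 204 204 204 204 203 204 204 204 204 204 203 204 204 204 204 204
 204 204 202 161 121 121 131 141 150 150 125 171 132  56  56  56  57  62
 117 188  95  85]
230 [158 204 203 204 204 204 203 204 203 202 204 204 204 203 204 204 203 193
 204 204 203 204 203 203 204 204 204 204 204 204 204 203 204 204 204 203
 203 203 197 186 178 165 166 163 152 102 101 127  70  56  56  57  58  78
 123 127  82 158]
232 [204 204 203 204 203 204 203 203 203 203 203 204 204 204 204 204 204 204
 203 203 204 204 204 204 203 204 204 204 204 204 204 204 204 204 204 204
 204 204 204 204 204 204 201 192 148  80  75  66  63  57  56  56  63 123
 129  90 122 166]
```

```bash
python3 - <<'E'
from ov import *
np.set_printoptions(precision=4,suppress=True)
t=bot.capture('top')
p=np.array([.598,.2727,-.235])
print('predicted px of groove corners z=.1 and mouth')
for z in(.1,.115):
  for y in(.0535,-.0535):
    print(z,y,[proj(t,W(p,(x,y,z))) for x in(-.0635,-.0525)])
def inv(q): d=q[:2]-p[:2];c,n=np.cos(p[2]),np.sin(p[2]);return np.array([c*d[0]+n*d[1],-n*d[0]+c*d[1]])
for u in((181.5,211),(180,219),(186.5,211.5),(185.5,219.5),(188,221.5),(217,228),(224,229.5),(223,221.5),(227,222.5),(224.5,230.5)): print(u,inv(ray(t,u,.115)),inv(ray(t,u,.1)))
im=cv2.imread('pics/t0.png')[203:238,174:236];cv2.imwrite('pics/z.png',cv2.resize(im,None,fx=12,fy=12,interpolation=cv2.INTER_CUBIC))
E
```

```text
predicted px of groove corners z=.1 and mouth
0.1 0.0535 [array([185.1876, 217.7998]), array([186.2944, 213.8474])]
0.1 -0.0535 [array([223.9266, 227.4979]), array([225.0043, 223.5322])]
0.115 0.0535 [array([183.6122, 216.9169]), array([184.7335, 212.9177])]
0.115 -0.0535 [array([222.8168, 226.7309]), array([223.9083, 222.718 ])]
(181.5, 211) [-0.0496  0.0631] [-0.0482  0.068 ]
(180, 219) [-0.0712  0.0612] [-0.07   0.066]
(186.5, 211.5) [-0.0477  0.05  ] [-0.0463  0.0547]
(185.5, 219.5) [-0.0689  0.0468] [-0.0677  0.0515]
(188, 221.5) [-0.0724  0.039 ] [-0.0713  0.0436]
(217, 228) [-0.0705 -0.0395] [-0.0693 -0.036 ]
(224, 229.5) [-0.0698 -0.0584] [-0.0686 -0.0551]
(223, 221.5) [-0.05   -0.0503] [-0.0485 -0.0469]
(227, 222.5) [-0.05   -0.0612] [-0.0485 -0.0579]
(224.5, 230.5) [-0.0721 -0.0604] [-0.0709 -0.0571]
```

View pics/z.png

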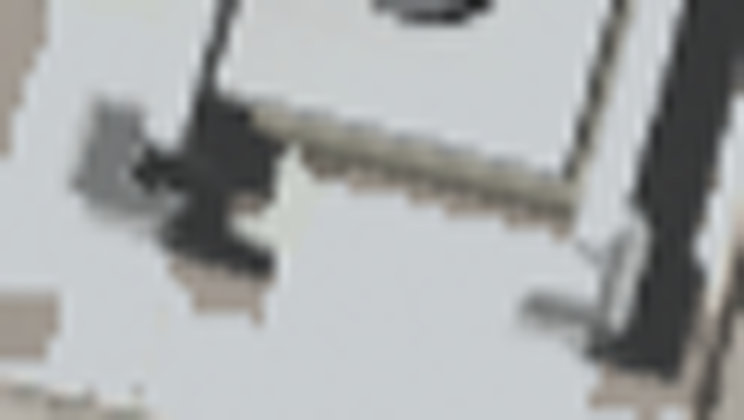

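The zoom resolves the flared mouths. The left one is at px (181–186, 211–220) and the right one at (217–227, 222–230), so their centre is about 2 mm from my seat estimate. I'll shift and start down, watching the force.

Emit:
{"fn": "play_rows", "kwargs": {
  "moves": [
    [[-1.9, -3.3, 0, 0, 0, 0], [0, 0, 8, 0, 0, 0], [0, 0, 8, 0, 0, 0], [0, 0, 4, 0, 0, 0], [0, 0, 0, 0, 0, 0]]
  ]
}}

```text
time_s: 9.95
position: [0.5399, 0.2881, 0.2511]
tcp_rot: [[0.227, 0.974, -0.003], [0.974, -0.227, -0.001], [-0.001, -0.002, -1.0]]
force: [0.9, 0.6, -3.2]
opening: 0.066
grasp_force: 30.0
```

Emit:
{"fn": "play_rows", "kwargs": {
  "moves": [
    [[0, 0, 5, 0, 0, 0], [0, 0, 5, 0, 0, 0], [0, 0, 4, 0, 0, 0], [0, 0, 0, 0, 0, 0]]
  ]
}}

```text
time_s: 10.35
position: [0.5401, 0.2882, 0.2377]
tcp_rot: [[0.227, 0.974, -0.002], [0.974, -0.227, -0.001], [-0.001, -0.001, -1.0]]
force: [0.4, -0.6, -3.7]
opening: 0.062
grasp_force: 30.0
```

Emit:
{"fn": "play_rows", "kwargs": {
  "moves": [
    [[0, 0, 3, 0, 0, 0], [0, 0, 3, 0, 0, 0], [0, 0, 3, 0, 0, 0], [0, 0, 0, 0, 0, 0]]
  ]
}}

```text
time_s: 10.75
position: [0.5403, 0.2882, 0.229]
tcp_rot: [[0.227, 0.974, -0.001], [0.974, -0.227, -0.0], [-0.001, -0.001, -1.0]]
force: [0.1, -0.1, -3.1]
opening: 0.071
grasp_force: 30.0
```

Emit:
{"fn": "play_rows", "kwargs": {
  "moves": [
    [[0, 0, 3, 0, 0, 0], [0, 0, 3, 0, 0, 0], [0, 0, 3, 0, 0, 0], [0, 0, 0, 0, 0, 0]]
  ]
}}

```text
time_s: 11.15
position: [0.5402, 0.2882, 0.2199]
tcp_rot: [[0.227, 0.974, -0.001], [0.974, -0.227, -0.0], [-0.001, -0.001, -1.0]]
force: [0.4, -0.5, -3.8]
opening: 0.068
grasp_force: 30.0
```

Emit:
{"fn": "play_rows", "kwargs": {
  "moves": [
    [[0, 0, 10, 0, 0, 0], [0, 0, 10, 0, 0, 0], [0, 0, 10, 0, 0, 0], [0, 0, 10, 0, 0, 0], [0, 0, 8, 0, 0, 0]]
  ]
}}

```text
time_s: 11.65
position: [0.5402, 0.2883, 0.1711]
tcp_rot: [[0.227, 0.974, -0.001], [0.974, -0.227, -0.0], [-0.001, -0.001, -1.0]]
force: [-0.5, -0.4, -3.1]
opening: 0.068
grasp_force: 30.0
```

Emit:
{"fn": "play_rows", "kwargs": {
  "moves": [
    [[0, 0, 6, 0, 0, 0], [0, 0, 4, 0, 0, 0], [0, 0, 4, 0, 0, 0], [0, 0, 2, 0, 0, 0], [0, 0, 0, 0, 0, 0]]
  ]
}}

```text
time_s: 12.15
position: [0.5406, 0.2883, 0.1564]
tcp_rot: [[0.227, 0.974, -0.0], [0.974, -0.227, -0.0], [-0.0, -0.0, -1.0]]
force: [0.2, 0.0, -3.0]
opening: 0.063
grasp_force: 30.0
```

Emit:
{"fn": "play_rows", "kwargs": {
  "moves": [
    [[0, 0, 1, 0, 0, 0], [0, 0, 1, 0, 0, 0], [0, 0, 1, 0, 0, 0], [0, 0, 0, 0, 0, 0]]
  ]
}}

```text
time_s: 12.55
position: [0.5405, 0.2883, 0.1535]
tcp_rot: [[0.227, 0.974, -0.0], [0.974, -0.227, -0.0], [-0.0, -0.0, -1.0]]
force: [0.1, 0.0, -2.8]
opening: 0.065
grasp_force: 30.0
```

Emit:
{"fn": "play_rows", "kwargs": {
  "moves": [
    [[0, 0, 1, 0, 0, 0], [0, 0, 1, 0, 0, 0], [0, 0, 0, 0, 0, 0]]
  ]
}}

```text
time_s: 12.85
position: [0.5411, 0.2887, 0.1526]
tcp_rot: [[0.227, 0.974, 0.001], [0.974, -0.227, 0.001], [0.001, 0.001, -1.0]]
force: [-1.6, 0.3, 3.3]
opening: 0.064
grasp_force: 30.0
```

The gate touched down at TCP z 0.1526, which is the floor height I expected. I'll release it and rise.

Emit:
{"fn": "play_rows", "kwargs": {
  "moves": [
    [[0, 0, 0, 0, 0, 0], [0, 0, 0, 0, 0, 0], [0, 0, 0, 0, 0, 0], [0, 0, 0, 0, 0, 0], [0, 0, 0, 0, 0, 0]]
  ],
  "fingers": -0.4
}}

```text
time_s: 13.35
position: [0.5406, 0.2883, 0.1514]
tcp_rot: [[0.227, 0.974, -0.0], [0.974, -0.227, -0.0], [-0.0, -0.0, -1.0]]
force: [0.1, -0.4, -0.4]
opening: 0.293
grasp_force: 0.0
```

Emit:
{"fn": "play_rows", "kwargs": {
  "moves": [
    [[0, 0, -5, 0, 0, 0], [0, 0, -15, 0, 0, 0], [0, 0, -30, 0, 0, 0], [0, 0, -30, 0, 0, 0], [0, 0, -30, 0, 0, 0]]
  ]
}}

```text
time_s: 13.85
position: [0.5405, 0.2883, 0.2629]
tcp_rot: [[0.227, 0.974, -0.0], [0.974, -0.227, -0.0], [-0.0, -0.0, -1.0]]
force: [-0.1, 1.3, 0.3]
opening: 0.3
grasp_force: 0.0
```

Emit:
{"fn": "play_rows", "kwargs": {
  "moves": [
    [[0, 0, -25, 0, 0, 0], [0, 0, 0, 0, 0, 0], [0, 0, 0, 0, 0, 0]]
  ],
  "fingers": -1
}}

```text
time_s: 14.15
position: [0.5405, 0.2883, 0.287]
tcp_rot: [[0.227, 0.974, 0.001], [0.974, -0.227, 0.0], [0.0, 0.001, -1.0]]
force: [-0.7, 0.3, 1.2]
opening: 0.111
grasp_force: 0.0
```

```bash
python3 - <<'E'
from ov import *
from plan import plan
s=bot.capture('side');t=bot.capture('top')
A=cv2.resize(s['image'][165:285,165:285],None,fx=4,fy=4,interpolation=cv2.INTER_NEAREST)
p=[.598,.2727,-.235]
lines(A,s,p,PR[3:],165,165,4,(0,0,255))
lines(A,s,p,[[(-.058,-.05,.17),(-.058,.05,.17)]],165,165,4,(0,255,0))
cv2.imwrite('pics/a3.png',A)
for c in(s,t):
  print([(np.round(x['centre'],1),round(x['confidence'],2)) for x in bot.pinpoint(c,'lever_bar')][:2],proj(c,W(p,(-.08,.115,.237))))
plan(*W(p,(-.084,.115,.2875)),-.235,5)
E
```

```text
[(array([192.8, 197.9]), 0.48)] [192.32320075 198.01569257]
[(array([140.5, 206.4]), 0.47)] [142.40207547 209.26818429]
[[[22.8,-4.6,-0.5,-0.001,0.0,0.001],[22.7,-4.7,-0.6,-0.001,0.0,0.001],[22.7,-4.7,-0.6,-0.001,0.0,0.001],[22.8,-4.7,-0.5,-0.001,0.0,0.001],[22.7,-4.7,-0.6,-0.001,0.0,0.001]]]
end [0.543  0.4041 0.2875]
```

View pics/a3.png

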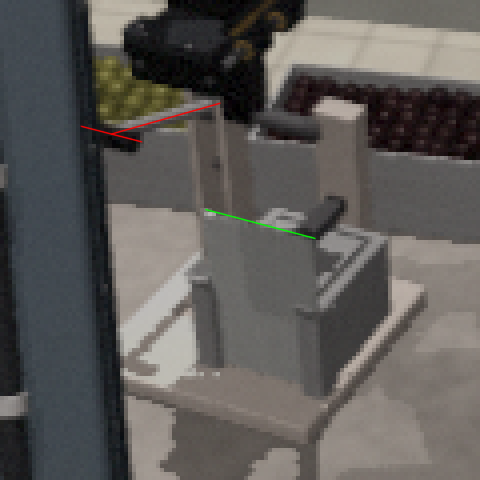

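The gate is home: its top edge lies on the predicted line from (203,210) to (315,238) in the crop. Next I'll move over the bar.

Emit:
{"fn": "play_rows", "kwargs": {
  "moves": [
    [[22.8, -4.4, 0, 0, 0, 0], [22.7, -4.4, 0, 0, 0, 0], [22.7, -4.4, 0, 0, 0, 0], [22.8, -4.4, 0, 0, 0, 0], [22.7, -4.4, 0, 0, 0, 0]]
  ],
  "fingers": -1
}}

```text
time_s: 14.85
position: [0.5446, 0.4047, 0.285]
tcp_rot: [[0.227, 0.974, -0.002], [0.974, -0.227, -0.001], [-0.002, -0.002, -1.0]]
force: [0.7, 0.0, 0.2]
opening: 0.003
grasp_force: 0.0
```

Emit:
{"fn": "play_rows", "kwargs": {
  "moves": [
    [[0, 0, 8, 0, 0, 0], [0, 0, 8, 0, 0, 0], [0, 0, 6, 0, 0, 0], [0, 0, 4, 0, 0, 0], [0, 0, 0, 0, 0, 0]]
  ]
}}

```text
time_s: 15.35
position: [0.5446, 0.4028, 0.2602]
tcp_rot: [[0.228, 0.974, -0.002], [0.974, -0.228, -0.001], [-0.002, -0.002, -1.0]]
force: [0.6, -0.2, 0.1]
opening: 0.01
grasp_force: 0.0
```

Emit:
{"fn": "play_rows", "kwargs": {
  "moves": [
    [[0, 0, 5, 0, 0, 0], [0, 0, 5, 0, 0, 0], [0, 0, 0, 0, 0, 0]]
  ]
}}

```text
time_s: 15.65
position: [0.5437, 0.4042, 0.2515]
tcp_rot: [[0.227, 0.974, -0.002], [0.974, -0.227, 0.001], [0.001, -0.002, -1.0]]
force: [-4.3, -0.3, 6.4]
opening: 0.003
grasp_force: 3.8
```

Emit:
{"fn": "play_rows", "kwargs": {
  "moves": [
    [[0, -2, 8, 0, 0, 0], [0, -1, 8, 0, 0, 0], [0, -1, 8, 0, 0, 0], [0, -1, 8, 0, 0, 0], [0, 0, 0, 0, 0, 0]]
  ]
}}

```text
time_s: 16.15
position: [0.5395, 0.4058, 0.2183]
tcp_rot: [[0.227, 0.974, -0.001], [0.974, -0.227, 0.001], [0.001, -0.001, -1.0]]
force: [-4.6, 2.0, 7.4]
opening: 0.006
grasp_force: 3.7
```

Emit:
{"fn": "play_rows", "kwargs": {
  "moves": [
    [[0, 0, 8, 0, 0, 0], [0, 0, 8, 0, 0, 0], [0, 0, 8, 0, 0, 0], [0, 0, 0, 0, 0, 0]]
  ]
}}

```text
time_s: 16.55
position: [0.5399, 0.4055, 0.1937]
tcp_rot: [[0.227, 0.974, -0.001], [0.974, -0.227, 0.001], [0.0, -0.001, -1.0]]
force: [-2.8, 1.2, 4.5]
opening: 0.005
grasp_force: 2.3
```

Emit:
{"fn": "play_rows", "kwargs": {
  "moves": [
    [[0, 2, -2, 0, 0, 0], [0, 2, -1, 0, 0, 0], [0, 2, 0, 0, 0, 0], [0, 0, 0, 0, 0, 0]]
  ]
}}

```text
time_s: 16.95
position: [0.5476, 0.4035, 0.1983]
tcp_rot: [[0.227, 0.974, 0.003], [0.974, -0.227, 0.0], [0.001, 0.003, -1.0]]
force: [0.9, -0.5, 5.1]
opening: 0.004
grasp_force: 2.0
```

```bash
python3 - <<'E'
from ov import *
s=bot.capture('side');t=bot.capture('top');st=bot.read_state();print(st['position'],st['force'],st['moment'])
for c in(s,t):
  print([(np.round(x['centre'],1),round(x['confidence'],2)) for n in('lever_bar',) for x in bot.pinpoint(c,n)][:3],proj(c,np.array(st['position'])-[0,0,.014]))
A=cv2.resize(s['image'][150:250,140:240],None,fx=4,fy=4,interpolation=cv2.INTER_NEAREST)
B=cv2.resize(t['image'][150:250,110:210],None,fx=4,fy=4,interpolation=cv2.INTER_NEAREST)
cv2.imwrite('pics/a4.png',np.hstack([A,B]))
E
```

```text
[0.54758177 0.4035867  0.19817093] [ 1.25830015 -0.75738339  4.51216203] [-0.0641369  -0.28501319 -0.03459756]
[(array([192.6, 214.4]), 0.69), (array([481.7, 283.3]), 0.5)] [194.21360089 211.92964738]
[(array([148.3, 216. ]), 0.54), (array([134.4, 261.8]), 0.38)] [150.0467545  212.70311914]
```

View pics/a4.png

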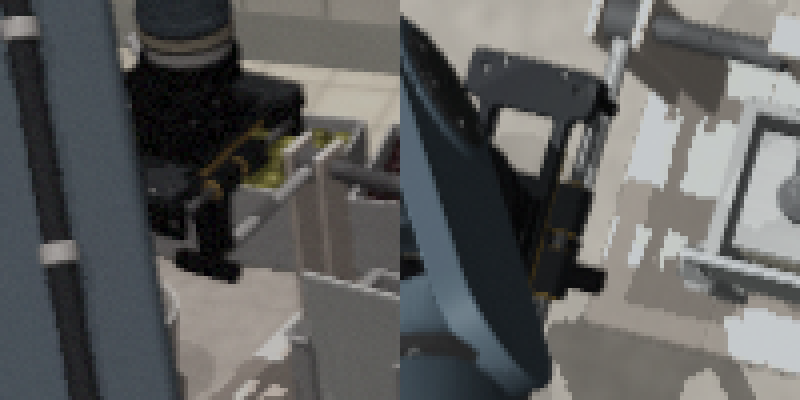

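Force on the bar is now nearly vertical, and the fingertips sit on it at side px (192,214). I'll push on to the third click.

Emit:
{"fn": "play_rows", "kwargs": {
  "moves": [
    [[0, 0, 8, 0, 0, 0], [0, 1, 8, 0, 0, 0], [0, 1, 8, 0, 0, 0], [0, 1, 8, 0, 0, 0], [0, 0, 0, 0, 0, 0]]
  ]
}}

```text
time_s: 17.65
position: [0.5496, 0.403, 0.1653]
tcp_rot: [[0.227, 0.974, 0.001], [0.974, -0.227, 0.0], [0.0, 0.001, -1.0]]
force: [-0.5, -0.4, 6.5]
opening: 0.005
grasp_force: 3.1
```

Emit:
{"fn": "play_rows", "kwargs": {
  "moves": [
    [[0, 1, 5, 0, 0, 0], [0, 1, 4, 0, 0, 0], [0, 0, 3, 0, 0, 0], [0, 0, 0, 0, 0, 0]]
  ]
}}

```text
time_s: 18.05
position: [0.552, 0.4026, 0.1546]
tcp_rot: [[0.227, 0.974, 0.003], [0.974, -0.227, 0.0], [0.001, 0.003, -1.0]]
force: [0.2, -2.1, 9.5]
opening: 0.005
grasp_force: 4.2
```

Emit:
{"fn": "play_rows", "kwargs": {
  "moves": [
    [[0, 0, 2, 0, 0, 0], [0, 0, 0, 0, 0, 0], [0, 0, 0, 0, 0, 0]]
  ]
}}

```text
time_s: 18.35
position: [0.5523, 0.4026, 0.1534]
tcp_rot: [[0.227, 0.974, 0.004], [0.974, -0.227, 0.0], [0.001, 0.004, -1.0]]
force: [0.9, -1.8, 9.5]
opening: 0.005
grasp_force: 4.4
```

Emit:
{"fn": "play_rows", "kwargs": {
  "moves": [
    [[0, 0, 2, 0, 0, 0], [0, 0, 0, 0, 0, 0], [0, 0, 0, 0, 0, 0]]
  ]
}}

```text
time_s: 18.65
position: [0.5527, 0.4025, 0.1517]
tcp_rot: [[0.227, 0.974, 0.005], [0.974, -0.227, 0.0], [0.001, 0.004, -1.0]]
force: [0.8, -2.9, 11.1]
opening: 0.002
grasp_force: 4.8
```

Emit:
{"fn": "play_rows", "kwargs": {
  "moves": [
    [[0, 0, 2, 0, 0, 0], [0, 0, 0, 0, 0, 0], [0, 0, 0, 0, 0, 0]]
  ]
}}

```text
time_s: 18.95
position: [0.5531, 0.4024, 0.15]
tcp_rot: [[0.227, 0.974, 0.006], [0.974, -0.227, 0.0], [0.002, 0.005, -1.0]]
force: [1.6, -2.4, 10.7]
opening: 0.006
grasp_force: 5.1
```

```bash
python3 - <<'E'
from ov import *
s=bot.capture('side');t=bot.capture('top');st=bot.read_state();print(st['position'],st['force'],st['time_s'])
for nm,c in(('side',s),('top',t)):
  print([(np.round(x['centre'],1),round(x['confidence'],2)) for x in bot.pinpoint(c,'lever_bar')][:2])
  for a in(.44,.55,.6,.66,.72):
    print(a,proj(c,W([.598,.2727,-.235],(.075-.165*np.cos(.35-a),.115,.18+.165*np.sin(.35-a)))))
for n in('tub','jar_b','gate_top'):
  for c in(s,t): print(n,[(np.round(x['centre'],1),round(x['confidence'],2)) for x in bot.pinpoint(c,n)][:2])
E
```

```text
[0.55314582 0.40240558 0.15006209] [ 2.16287677 -1.4701235  10.95179221] 19.05
[(array([195.1, 227.7]), 0.6)]
0.44 [193.35098685 218.44706583]
0.55 [194.45189991 222.6280156 ]
0.6 [195.05352684 224.37464583]
0.66 [195.85440194 226.33567909]
0.72 [196.73716474 228.14371593]
[(array([160.7, 214.5]), 0.59), (array([305.5, 280.1]), 0.26)]
0.44 [151.82765435 217.72904544]
0.55 [154.54061874 217.83546076]
0.6 [155.80041786 217.63465318]
0.66 [157.32780472 217.19489145]
0.72 [158.86712346 216.5444929 ]
tub [(array([488.3, 317.7]), 0.8)]
tub [(array([506.1, 266.9]), 0.66), (array([307.9, 193.2]), 0.39)]
jar_b [(array([321.1, 255.2]), 0.86)]
jar_b [(array([311.4, 191.1]), 0.66)]
gate_top [(array([227.1, 220.2]), 0.89)]
gate_top [(array([196.4, 220. ]), 0.55)]
```

```bash
python3 -c "
from rig import bot
print(bot.hand_in())"
```

```text
the job is handed in; nothing more can be done
None
```

I handed the job in at 19 s with the gate fully home in the press grooves and the fingers holding the lever bar at about 0.68 rad (third click 0.66) with roughly 11 N; the small plate was left in its slot, and the verdict was not shown.

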